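# Gauge the air reservoir

## Robot

A 6-joint arm with a two-finger parallel gripper is mounted at the origin on a cart in front of the work surface, level with it; the furniture and walls round the work are solid. World frame = base frame: x ahead of the robot, y to its left, z up, the work surface at z = 0. Lengths are in m, angles in degrees, forces in N, time in s.
With the tool pointing down it reaches from about 0.4 to 0.825 m from the base axis. Payload 7 kg.
Tool frame: the origin (TCP) lies at the very end of the fingers, on their centre line; the grasp point (between the pads) lies 19 mm behind it (r.hold_point_z is the distance from the TCP to the grasp point, in m); x points along the fingers, y is the direction in which the jaws open and shut, and the axes are right-handed (so a half turn about x gives the same grasp; the last joint's range is limited). The gripper opens to 88 mm and grips with 3 to 60 N. Pads are 19 mm wide; open, the fingers measure 130 mm over their backs; the gripper's body (78 mm by 193 mm) begins 47 mm behind the grasp point.
Start: joints at [87.038, 20.546, 0.682, 0, -70.136, -16.507], TCP at [0.225, 0.636, 0.227] pointing down, gripper open.
Joint ranges: [-176.03, 176.03], [-82.01, 121.73], [-58.28, 71.71], [-173.87, 95.51], [-174.79, -0.11], [-173.66, 173.66]. Speed limits (degrees/s): [136.94, 136.94, 172.46, 180, 180, 180].

## Interface

Orientations are given as [roll, pitch, yaw] about the fixed x, y, z axes, in that order (R = Rz(yaw) Ry(pitch) Rx(roll)).
In Python, from plant import r gives the robot as it stands. The module is installed in compiled form; this text tells all that it offers.
- The arm moves only by the shell command python3 -m creep 'ROWS' [FORCE]. ROWS is JSON, a list of rows, each a list of 7 numbers: the turn, a rotation vector about the tool's x, y, z in rad, then the shift along the tool's x, y, z in cm, then the opening in per cent of the stroke, from 0 (shut) to 100 (fully open). In form: [[rx, ry, rz, x, y, z, fingers], ...]. A call has 1 to 8 rows; each row shifts and turns the commanded pose from where the row before left it, along the tool's axes as they then stand; what a row does not reach is not made up. A row lasts 1/10 s, in which the tool goes at most 50 mm and 8.59 degrees, less where a joint would pass 70% of its speed; a pose out of reach is approached as far as the arm can. A call is refused whole if a number of a shift passes 5 or a number of a turn 0.15, either way. A call with a gripper value outside its range is refused whole. The fingers move at their own pace and stop on an object; FORCE is the grip in N (left out, the last holds). Time passes only in rows, so rows that do not move let the fingers close. It gives the time, the measured TCP pose, the force and the opening at its end, in the units of the state.
- r.get_state(): the state, without advancing time (a new reading comes with each control period).
- r.capture(name): name is "side" or "top"; returns (picture, depth): 480x640x3 uint8, blue, green, red; 480x640 float32, m along the optical axis (not along the pixel's ray), 0 where there is no reading.
- r.camera_info(name): a dict with "fovy" (degrees; the focal length in pixels is half the picture's height over the tangent of half this angle, whatever the lens; pixels are square), "cx", "cy" (the principal point, pixels), "camera_from_world" (4x4, takes a point from world to camera coordinates). Camera axes: x right, y down, z forward; pixel columns grow to the right and rows downward; lengths in m; the calibration is good to about 2 mm. A picture is of the moment at which its call begins. camera_info takes no time and is no camera call.
- r.close_job(): hands the job in, once; it reports no verdict.
Trained networks look in the newest picture that a camera, given by its name, has taken for a name from the list of things; names that differ only in an ending like _2 or _b are one class to them, and where a whole thing is asked for, a point or a joint stands for the part that bears it (a point fixed in the world has none). Each returns a list of dicts, best first, with "score" (0 to 1); they miss things now and then, are a little off and sometimes report something else, mostly with a low value. They report only what shows in the picture. A call takes as long as a camera call.
- r.look_for(query, camera): "rect" ([left, top, right, bottom] in pixels, round what is visible of it).
- r.masks_of(query, camera): "pixels" (480x640 bool, what is visible of it) and "rect" ([left, top, right, bottom] in pixels, round what is visible of it).
The state is a dict: "time_s": time; "joints": joint angles; "qd": joint speeds; "joint_torque": joint torques, N m; "tcp_pos": TCP position; "eef_rot": TCP orientation; "contact_force": force on the tool from outside, world axes, zero at the start; "moment": the same for the moment, N m; "gripper_width": finger opening in m.
Only numpy, scipy, OpenCV 4.12 (cv2) and the standard library are available. Lean on these libraries where they do the work, as an engineer would, in place of code of your own. Each camera call takes 0.05 s, during which the arm holds its last target. There are 200 camera calls.

## Task

Take a pressure reading of the white air reservoir: with the hand gauge lying in its cradle, first push its red-knobbed reading rod fully in to clear the old reading. Then lift the gauge by its black grip, set its chuck squarely over the reservoir's brass valve stem and press straight down until the sprung chuck is fully home, so that the pressure pushes the rod out. Lay the gauge back down in its cradle and let go, with the rod left standing out at the new reading and the tape, tub and petri dish left alone.

Things in the scene. Friction and masses are not known exactly. Their poses are not given: they have to be found in the camera images.
- gauge_grip (a point): Centre of the hand gauge's upright black grip, 40 (gauge x) x 24 (gauge y) x 48 mm high: pinch across the 24 mm. It stands on a level aluminium barrel, 26 mm square, top face 25 mm and axis 38 mm below this point, reaching 50 mm behind and 80 mm ahead of the grip's axis. Straight below hangs the sprung chuck, mouth 89 mm below this point. Gauge +x points to the reading rod, z up. Loose, 0.35 kg.
- gauge_barrel (a point): Point of the gauge on the barrel's axis, straight below the grip's centre by 38 mm; axes as the gauge's.
- chuck_seat (a point): Sealing face inside the gauge's brass chuck, on its axis, 20 mm up inside the downward mouth and 69 mm below the grip's centre while relaxed; moves up with the chuck. Bore 20 mm in diameter, black rubber mouth flared to 28 mm inside, 36 mm outside. On the valve this face lies on the stem's top.
- gauge_chuck (a joint): How far the sprung chuck is pushed up into the gauge, m: 0 relaxed, 0.012 fully home (hard stop). The spring takes about 3 N to start and 10 N at the stop; the rod's mechanism adds about 3 N.
- gauge_rod (a joint): How far the reading rod stands out of the barrel's front end, m: 0 fully in, 0.043 fully out. Starts out at an old reading; friction (about 1 N) holds it where it is left. The chuck pressed fully home on the valve stem pushes it out 18 to 37 mm, by the hidden pressure (partly home: less). It stays out when the gauge is taken off.
- rod_knob (a point): Outer face of the red knob on the rod's end: a disc 20 mm in diameter, 9 mm thick, on the barrel's axis, facing gauge +x. Behind it the white rod, 9 mm in diameter, with black and red rings. With the rod fully in, this point is 91 mm from the grip's axis along gauge x.
- stem_top (a point): Centre of the top of the upright brass valve stem, 17 mm in diameter, open in the middle, 29 mm clear of the boss on a fixed white cylindrical reservoir lying level (150 mm long along its x, 80 mm in diameter, two steel bands). 124 mm above the worktop. The gauge may sit on it at any turn about the vertical.
- cradle_seat (a point): Where point gauge_barrel lies when the gauge rests in its fixed grey cradle; 69 mm above the worktop. Two forked posts, 41 mm behind and 60 mm ahead along cradle x, have flat saddles 56 mm up, between cheeks 32 mm apart that flare and end 78 mm up; end stop 54 mm behind, 74 mm up. The gauge's rod points along cradle +x and the barrel can shift a few mm along it.
- tape_mid (a point): Centre of a roll of green tape lying flat, 66 mm in diameter, 19 mm high; bystander, loose.
- wipe_mid (a point): Centre of a white wipe tub with blue lid, 68 mm in diameter, 124 mm tall; bystander, loose.
- petri_mid (a point): Centre of a covered petri dish, 66 mm in diameter, 16 mm high; bystander, loose.

How it is judged:
By the outcome, as a careful person would: the job done as asked, in the order asked, and still so for the second after the job is handed in, with the robot touching nothing.
It also fails if it takes over 59 s, if anything falls off the work surface, if the arm or the gripper's body presses on something with over 40 N, if the wrist force passes 120 N, or if a joint passes its speed limit or range.

## Working session

There is one attempt and no reset: what is moved stays moved. The work goes in short steps, Python scripts to look and compute and a shell command to move; the robot and the scene stay as the last step left them, time stands still between calls to the robot, and variables do not carry over. Pictures are saved under pics/ and viewed, about 8 in all and at most 12, crops included, and the job is handed in when it is done.

```bash
mkdir -p pics
cat > h.py <<'E'
import numpy as np, cv2
from plant import r
def cam(n):
    i=r.camera_info(n); f=240/np.tan(np.radians(i['fovy'])/2); return f,i['cx'],i['cy'],np.array(i['camera_from_world'])
def cloud(n,d):
    f,cx,cy,T=cam(n); v,u=np.mgrid[:480,:640]
    p=np.stack([(u-cx)/f*d,(v-cy)/f*d,d,np.ones_like(d)],-1)
    w=p@np.linalg.inv(T).T; w=w[...,:3]; w[d==0]=np.nan; return w
def proj(n,p):
    f,cx,cy,T=cam(n); c=T@np.append(p,1); return np.array([cx+f*c[0]/c[2],cy+f*c[1]/c[2]])
E
python3 - <<'E'
from h import *
ims=[]
for n in ("side","top"):
    im,d=r.capture(n); ims.append(im); np.save(f'{n}.npy',d); cv2.imwrite(f'{n}.png',im); cv2.imwrite(f'pics/{n}0.png',im)
    W=cloud(n,d); print(n,np.linalg.inv(cam(n)[3])[:3].round(3).tolist())
    for q in ["gauge_grip","gauge_barrel","rod_knob","stem_top","cradle_seat","tape_mid","wipe_mid","petri_mid","gauge_chuck"]:
        try: L=r.masks_of(q,n)
        except Exception as e: print(q,e); continue
        for o in L[:2]:
            p=W[o['pixels']]; p=p[~np.isnan(p[:,0])]
            print(q,round(o['score'],2),np.array(o['rect']).round().tolist(),np.percentile(p,[5,50,95],axis=0).round(3).tolist() if len(p) else None)
print(r.get_state())
E
```

```text
side [[-0.902, 0.311, -0.301, 0.966], [0.432, 0.656, -0.618, 0.805], [0.005, -0.687, -0.726, 1.124]]
gauge_grip 0.56 [387.0, 276.0, 412.0, 347.0] [[0.446, 0.16, 0.038], [0.462, 0.209, 0.082], [0.483, 0.302, 0.131]]
gauge_barrel 0.91 [385.0, 282.0, 409.0, 345.0] [[0.445, 0.157, 0.038], [0.461, 0.208, 0.082], [0.482, 0.288, 0.131]]
rod_knob 0.5 [402.0, 325.0, 413.0, 343.0] [[0.46, 0.261, 0.03], [0.48, 0.293, 0.073], [0.49, 0.31, 0.08]]
rod_knob 0.32 [384.0, 277.0, 413.0, 349.0] [[0.445, 0.159, 0.03], [0.462, 0.208, 0.082], [0.483, 0.302, 0.13]]
stem_top 0.75 [295.0, 201.0, 343.0, 244.0] [[0.428, -0.167, 0.018], [0.495, -0.13, 0.075], [0.556, -0.112, 0.095]]
cradle_seat 0.91 [372.0, 282.0, 411.0, 348.0] [[0.444, 0.13, 0.006], [0.472, 0.212, 0.012], [0.498, 0.264, 0.075]]
tape_mid 0.94 [368.0, 249.0, 390.0, 271.0] [[0.368, -0.004, 0.003], [0.393, 0.025, 0.018], [0.42, 0.051, 0.023]]
wipe_mid 0.67 [273.0, 256.0, 299.0, 304.0] [[0.641, -0.007, 0.017], [0.671, 0.033, 0.098], [0.695, 0.044, 0.124]]
wipe_mid 0.31 [404.0, 326.0, 411.0, 343.0] [[0.475, 0.275, 0.07], [0.482, 0.297, 0.074], [0.49
[... 1675 characters left out ...]
[0.654, 0.004, 0.12], [0.689, 0.033, 0.125]]
{'time_s': 1.0, 'joints': array([ 8.70383089e+01,  2.05465668e+01,  6.81161057e-01, -1.06506765e-04,
       -7.01354269e+01, -1.65078727e+01]), 'qd': array([ 0.03899375, -0.03252695,  0.02539453,  0.06638796, -0.05086134,
       -0.03455106]), 'joint_torque': array([-3.29334198e-04, -5.82392228e+01,  2.93299019e+01,  7.00259015e+00,
        1.24860418e-02, -3.08176652e-05]), 'tcp_pos': array([0.22498025, 0.6363755 , 0.2265525 ]), 'eef_rot': array([ 99.64736445,  89.99916143, -99.82223548]), 'contact_force': array([-0.53590706, -0.0127504 ,  0.14742958]), 'moment': array([-0.03417678,  0.00867628,  0.03670806]), 'gripper_width': 0.0876433947894427}
```

View pics/side0.png

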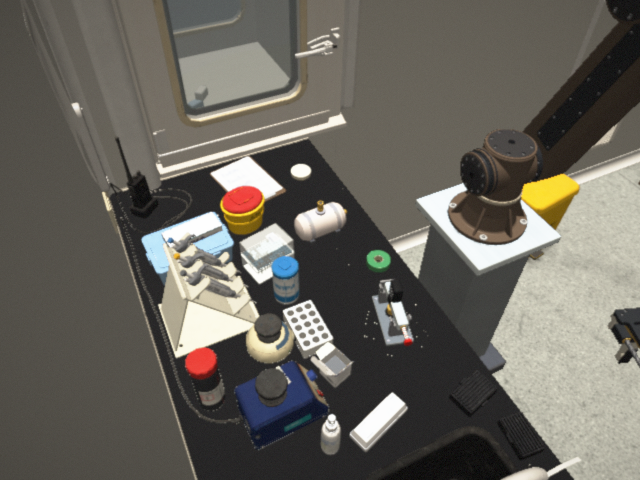

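View pics/top0.png

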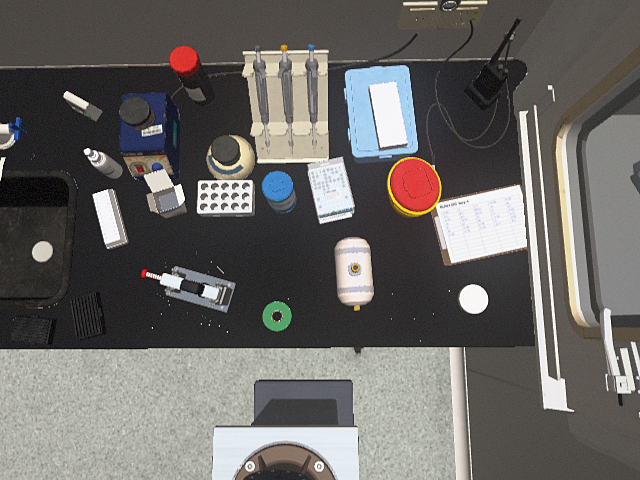

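The side view shows the gauge in its cradle at about (395,310), with the red knob at (408,341) and the reservoir at (320,220). In the top view the grip is at about (195,284), the knob at (144,272), and the brass stem at (355,268). The rod points roughly +y. Next I'll measure these precisely.

Run:
```python
from h import *
for n in ("top","side"):
    d=np.load(n+'.npy'); W=cloud(n,d); im=cv2.imread(n+'.png')
    def sel(c,rad,z0,z1): 
        return (np.hypot(W[...,0]-c[0],W[...,1]-c[1])<rad)&(W[...,2]>z0)&(W[...,2]<z1)
    g=sel((.46,.19),.06,.126,.137); P=W[g]
    def box(P):
        q=cv2.minAreaRect((P[:,:2]*1000).astype(np.float32)); return np.round(q[0],1),np.round(q[1],1),round(q[2],1)
    print(n,'grip',len(P),P.mean(0).round(4),box(P))
    b=sel((.47,.22),.13,.079,.085); P=W[b]; 
    m=P[:,:2].mean(0); u=np.linalg.svd(P[:,:2]-m)[2][0]; u*=np.sign(u[1]); print('barrel',len(P),m.round(4),np.degrees(np.arctan2(u[1],u[0])).round(2),np.percentile((P[:,:2]-m)@u,[0,2,98,100]).round(4),box(P), np.median(P[:,2]))
    hs=im.astype(int); red=(hs[...,2]>130)&(hs[...,1]<70)&(hs[...,0]<70)&sel((.48,.29),.06,.03,.11); P=W[red]; print('knob',len(P),P.mean(0).round(4),P.min(0).round(3),P.max(0).round(3))
    s=sel((.49,-.15),.04,.117,.132); P=W[s]; print('stem',len(P),P.mean(0).round(4),box(P))
    res=sel((.49,-.15),.12,.06,.1);P=W[res];print('res',box(P))
    for c in [(.39,.0166),(.655,.004)]: pass
# zoom
im=cv2.imread('top.png'); cv2.imwrite('pics/z1.png',cv2.resize(im[250:320,130:250],None,fx=6,fy=6,interpolation=cv2.INTER_CUBIC))
```

```text
top grip 208 [0.4508 0.1851 0.1298] (array([451.1, 185.5]), array([40.6, 23.7]), 71.4)
barrel 405 [0.4569 0.205 ] 73.67 [-0.0805 -0.069   0.0965  0.1039] (array([461.1, 216. ]), array([184.4,  49.7]), 73.6) 0.08196106132012337
knob 33 [0.4842 0.3022 0.0771] [0.475 0.297 0.07 ] [0.493 0.307 0.082]
stem 48 [ 0.4866 -0.1556  0.1231] (array([ 486.5, -155. ]), array([14.6, 15.3]), 43.4)
res (array([ 482.7, -155.7]), array([156.2,  78.7]), 2.8)
side grip 121 [0.4515 0.1906 0.1297] (array([451.3, 190.1]), array([41.1, 22.8]), 75.5)
barrel 268 [0.4632 0.2256] 78.08 [-0.0888 -0.0841  0.0795  0.0899] (array([467.6, 225.3]), array([175.6,  50.2]), 87.1) 0.08170717404644623
knob 21 [0.4866 0.3071 0.0766] [0.478 0.302 0.067] [0.492 0.312 0.082]
stem 30 [ 0.4875 -0.1509  0.1219] (array([ 486.7, -153.1]), array([17.8, 13.9]), 64.1)
res (array([ 488.5, -147. ]), array([146.1,  72.9]), 2.7)
```

View pics/z1.png

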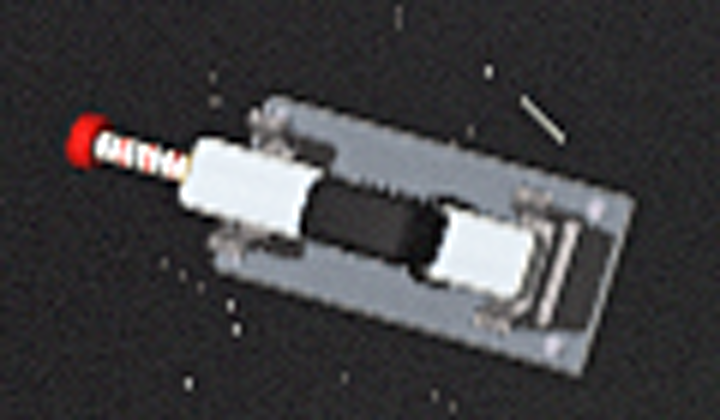

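The enlarged view shows the knob well out on the left, the barrel on both posts and the end stop on the right. The two cameras differ by about 5 mm in y. I'll use the mean and check it against contact later.

```bash
cat >> h.py <<'E'
from scipy.spatial.transform import Rotation as Ro
GRIP=np.array([.4512,.1878]); YAW=73.7; U=np.array([np.cos(np.radians(YAW)),np.sin(np.radians(YAW))]); V=np.array([-U[1],U[0]])
STEM=np.array([.487,-.1536])
def need(p,yaw=YAW):
    "turn about tool x (rad) and then the shift (cm) in the turned tool axes"
    s=r.get_state(); R=Ro.from_euler('xyz',s['eef_rot'],degrees=True).as_matrix()
    best=None
    for k in (90,-90):
        a=np.radians(yaw+k); y=np.array([np.cos(a),np.sin(a),0]); x=np.array([0,0,-1.]); T=np.stack([x,y,np.cross(x,y)],1)
        rv=Ro.from_matrix(R.T@T).as_rotvec()
        if best is None or np.linalg.norm(rv)<np.linalg.norm(best[0]): best=(rv,T)
    rv,T=best; d=T.T@(np.array(p)-s['tcp_pos'])*100
    print('t',round(s['time_s'],2),'tcp',s['tcp_pos'].round(4),'F',s['contact_force'].round(1),'w',round(s['gripper_width'],4),'turn',rv.round(3),'shift cm',d.round(2));
E
python3 -c "
from h import *
k=GRIP+U*.16
need([*k,.2]);need([*k,.058]);need([*GRIP,.2]);print(k, r.get_state()['joints'].round(1))"
```

```text
t 1.0 tcp [0.225  0.6364 0.2266] F [-0.5 -0.   0.1] w 0.0876 turn [ 1.515 -0.    -0.   ] shift cm [  2.66 -34.3  -20.71]
t 1.0 tcp [0.225  0.6364 0.2266] F [-0.5 -0.   0.1] w 0.0876 turn [ 1.515 -0.    -0.   ] shift cm [ 16.86 -34.3  -20.71]
t 1.0 tcp [0.225  0.6364 0.2266] F [-0.5 -0.   0.1] w 0.0876 turn [ 1.515 -0.    -0.   ] shift cm [  2.66 -34.3  -36.71]
[0.49610667 0.34136885] [ 87.   20.5   0.7  -0.  -70.1 -16.5]
```

```bash
python3 -m creep '[[0.15,0,0,0,0,0,0],[0.15,0,0,0,0,0,0],[0.15,0,0,0,0,0,0],[0.15,0,0,0,0,0,0],[0.15,0,0,0,0,0,0],[0.15,0,0,0,0,0,0],[0.15,0,0,0,0,0,0],[0.15,0,0,0,0,0,0]]' 20; python3 -m creep '[[0.15,0,0,0,-3,0,0],[0.15,0,0,0,-4,-2,0],[0.015,0,0,0,-4,-2.5,0],[0,0,0,0,-4,-2.5,0],[0,0,0,0,-4,-2.5,0],[0,0,0,0,-4,-2.5,0]]'; python3 -c "
from h import *
k=GRIP+U*.16
need([*k,.2]);need([*k,.058]);print(r.get_state()['joints'].round(1))"
```

```text
time_s: 1.8
tcp_pos: [0.225, 0.6364, 0.2266]
eef_rot: [-21.9, 90.0, 69.5]
contact_force: [0.4, 0.2, -0.1]
gripper_width: 0.0293
time_s: 2.4
tcp_pos: [0.4194, 0.4709, 0.2267]
eef_rot: [-25.1, 90.0, 48.6]
contact_force: [0.4, 0.2, 0.0]
gripper_width: 0.0008
t 2.4 tcp [0.4194 0.4709 0.2267] F [0.4 0.2 0. ] w 0.0008 turn [0.001 0.    0.   ] shift cm [  2.67 -10.99 -10.28]
t 2.4 tcp [0.4194 0.4709 0.2267] F [0.4 0.2 0. ] w 0.0008 turn [0.001 0.    0.   ] shift cm [ 16.87 -10.99 -10.28]
[ 66.   16.4  -5.3   0.  -68.3 -82.3]
```

```bash
python3 -m creep '[[0,0,0,0,-4,-3.5,0],[0,0,0,2,-4,-3.5,0],[0,0,0,4,-3,-3.3,0],[0,0,0,4,0,0,0],[0,0,0,4,0,0,0],[0,0,0,2.5,0,0,0],[0,0,0,0.4,0,0,0],[0,0,0,0,0,0,0]]'
python3 - <<'E'
from h import *
k=GRIP+U*.16
need([*k,.058]);print(r.get_state()['joints'].round(1))
for n in ("top","side"):
    im,d=r.capture(n); cv2.imwrite(n+'1.png',im); np.save(n+'1.npy',d)
    print(n,proj(n,[*(GRIP+U*.16),.06]).round(), proj(n,[*(GRIP+U*.12),.069]).round())
a=cv2.imread('top1.png'); b=cv2.imread('side1.png')
a=cv2.resize(a[230:330,100:240],None,fx=4,fy=4); b=cv2.resize(b[260:380,350:450],None,fy=400/120,fx=400/120)
cv2.imwrite('pics/k.png',np.hstack([a[:400,:460],b[:, :334]]))
E
```

```text
time_s: 3.2
tcp_pos: [0.4869, 0.3572, 0.0665]
eef_rot: [176.2, 89.9, -110.0]
contact_force: [0.7, 0.1, 0.7]
gripper_width: -0.0001
t 3.2 tcp [0.4869 0.3572 0.0665] F [0.7 0.1 0.7] w -0.0001 turn [ 0.001 -0.001 -0.   ] shift cm [ 0.85 -1.33 -1.26]
[ 54.8  22.4 -19.7   0.  -48.  -71.1]
top [129. 268.] [144. 273.]
side [411. 358.] [406. 341.]
```

View pics/k.png

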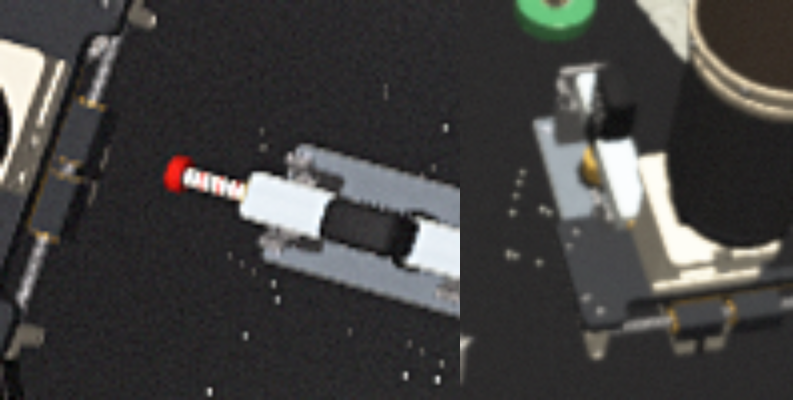

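The picture shows the closed fingertips at about (68,165) in the left crop, just short of the knob at (178,172), and needing the sideways correction computed above.

```bash
python3 -m creep '[[0,0,0,0.8,-1.3,0,0],[0,0,0,0,0,-2,0],[0,0,0,0,0,-1.5,0],[0,0,0,0,0,-1,0],[0,0,0,0,0,-1,0],[0,0,0,0,0,0,0]]'; python3 -c "
from h import *
k=GRIP+U*.1005
need([*k,.058])"
```

```text
time_s: 3.9
tcp_pos: [0.4837, 0.2999, 0.0591]
eef_rot: [-15.8, 90.0, 57.9]
contact_force: [-0.4, -0.3, 0.1]
gripper_width: 0.0002
t 3.9 tcp [0.4837 0.2999 0.0591] F [-0.4 -0.3  0.1] w 0.0002 turn [-0.  0.  0.] shift cm [ 0.11 -0.03 -1.62]
```

```bash
python3 -m creep '[[0,0,0,0,0,-0.5,0],[0,0,0,0,0,-0.4,0],[0,0,0,0,0,-0.3,0],[0,0,0,0,0,0,0]]';python3 -m creep '[[0,0,0,0,0,-0.2,0],[0,0,0,0,0,0,0]]'; python3 -m creep '[[0,0,0,0,0,-0.2,0],[0,0,0,0,0,0,0]]'; python3 -c "
from h import *
k=GRIP+U*.1005
need([*k,.058])"
```

```text
time_s: 4.3
tcp_pos: [0.4803, 0.2891, 0.0585]
eef_rot: [149.2, 90.0, -137.1]
contact_force: [-0.0, 0.5, -0.2]
gripper_width: 0.0003
time_s: 4.5
tcp_pos: [0.4798, 0.2873, 0.0585]
eef_rot: [150.5, 90.0, -135.8]
contact_force: [-0.4, 0.1, -0.6]
gripper_width: 0.0003
time_s: 4.7
tcp_pos: [0.4793, 0.2854, 0.0585]
eef_rot: [130.1, 90.0, -156.1]
contact_force: [-0.4, -0.3, -0.3]
gripper_width: 0.0002
t 4.7 tcp [0.4793 0.2854 0.0585] F [-0.4 -0.3 -0.3] w 0.0002 turn [ 0. -0. -0.] shift cm [ 0.05 -0.04 -0.11]
```

```bash
for i in 1; do python3 -m creep '[[0,0,0,0,0,-0.2,0],[0,0,0,0,0,0,0]]';python3 -m creep '[[0,0,0,0,0,-0.2,0],[0,0,0,0,0,0,0]]';  done
python3 - <<'E'
from h import *
need([*(GRIP+U*.1005),.058])
for n in ("top","side"):
    im,d=r.capture(n); cv2.imwrite(n+'2.png',im); np.save(n+'2.npy',d)
a=cv2.imread('top2.png'); b=cv2.imread('side2.png')
a=cv2.resize(a[240:310,130:230],None,fx=4,fy=4); b=cv2.resize(b[260:360,370:430],None,fy=4,fx=4)
a=cv2.copyMakeBorder(a,0,120,0,0,0)
cv2.imwrite('pics/k2.png',np.hstack([a,b]))
E
```

```text
time_s: 4.9
tcp_pos: [0.4788, 0.2835, 0.0585]
eef_rot: [-9.7, 90.0, 64.0]
contact_force: [0.5, 2.3, -1.4]
gripper_width: 0.0005
time_s: 5.1
tcp_pos: [0.4782, 0.2815, 0.0586]
eef_rot: [24.3, 90.0, 98.0]
contact_force: [-0.2, 2.1, -0.5]
gripper_width: 0.0004
t 5.1 tcp [0.4782 0.2815 0.0586] F [-0.2  2.1 -0.5] w 0.0004 turn [ 0.  0. -0.] shift cm [ 0.06 -0.04  0.3 ]
```

View pics/k2.png

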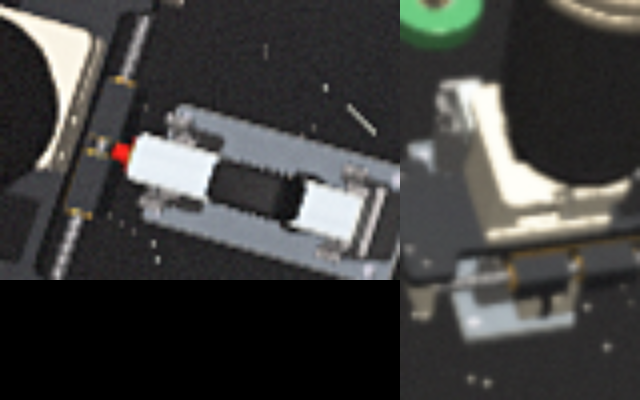

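In the top crop the fingers are on the red knob at (120,155), hard against the barrel front. The barrel is now sliding back toward its end stop at (370,220), so I'll keep going until the stop pushes back.

```bash
python3 -m creep '[[0,0,0,0,0,-0.2,0],[0,0,0,0,0,0,0]]';python3 -m creep '[[0,0,0,0,0,-0.15,0],[0,0,0,0,0,0,0]]';python3 -c "
from h import *
need([*(GRIP+U*.1005),.058])"
```

```text
time_s: 5.4
tcp_pos: [0.4776, 0.2796, 0.0586]
eef_rot: [-3.6, 90.0, 70.2]
contact_force: [0.9, 1.2, -0.7]
gripper_width: 0.0009
time_s: 5.6
tcp_pos: [0.4777, 0.2791, 0.0588]
eef_rot: [-20.1, 89.9, 53.7]
contact_force: [0.9, 3.9, -1.3]
gripper_width: 0.0002
t 5.6 tcp [0.4777 0.2791 0.0588] F [ 0.9  3.9 -1.3] w 0.0002 turn [0.001 0.002 0.001] shift cm [ 0.08 -0.01  0.55]
```

```bash
python3 -m creep '[[0,0,0,0,0,-0.2,0],[0,0,0,0,0,0,0]]';python3 -m creep '[[0,0,0,0,0,0.8,0],[0,0,0,0,0,4,0],[0,0,0,0,0,3,0],[0,0,0,0,0,0,0]]';python3 - <<'E'
from h import *
s=r.get_state(); print(s['joints'].round(1))
for n in ("top","side"):
    im,d=r.capture(n); cv2.imwrite(n+'3.png',im); W=cloud(n,d)
    P=W[(np.hypot(W[...,0]-.45,W[...,1]-.185)<.05)&(W[...,2]>.127)&(W[...,2]<.137)]
    if len(P)>20: q=cv2.minAreaRect((P[:,:2]*1000).astype(np.float32)); print(n,len(P),P.mean(0).round(4),q)
    i=im.astype(int); red=(i[...,2]>130)&(i[...,1]<70)&(i[...,0]<70)&(np.hypot(W[...,0]-.475,W[...,1]-.27)<.06); P=W[red]
    if len(P): print('knob',len(P),P.mean(0).round(4),((P.mean(0)[:2]-GRIP)@U).round(4),'dist from grip0')
need([*GRIP,.16])
E
```

```text
time_s: 5.8
tcp_pos: [0.4782, 0.2789, 0.0595]
eef_rot: [-22.5, 89.7, 51.3]
contact_force: [2.5, 9.6, -1.1]
gripper_width: 0.0003
time_s: 6.2
tcp_pos: [0.4994, 0.3538, 0.0582]
eef_rot: [-145.9, 89.9, -72.0]
contact_force: [-0.0, -0.1, -0.9]
gripper_width: 0.0002
[ 53.6  23.5 -19.1   0.1 -47.4 -69.8]
top 192 [0.4492 0.1788 0.13  ] ((448.72442626953125, 178.9029083251953), (38.91083526611328, 23.063081741333008), 75.5680160522461)
knob 35 [0.4736 0.2641 0.073 ] 0.0795 dist from grip0
side 110 [0.4497 0.1842 0.1299] ((449.7088623046875, 184.36660766601562), (39.735965728759766, 22.988571166992188), 72.65579223632812)
t 6.3 tcp [0.4978 0.3507 0.0576] F [ 0.4  0.1 -0.7] w 0.0003 turn [ 0.001 -0.003 -0.001] shift cm [-10.24  -0.09 -16.94]
```

Both checks agree that the rod is fully in: 9.6 N with no motion, and the knob about 88 mm from the grip. Next comes the grasp.

```bash
sed -i 's/^GRIP=.*; YAW/GRIP=np.array([.4494,.1816]); YAW/' h.py; python3 -m creep '[[0,0,0,-4,0,0,100],[0,0,0,-4,0,-1,100],[0,0,0,-2,0,-4,100],[0,0,0,0,0,-4,100],[0,0,0,0,0,-4,100],[0,0,0,0,0,-3,100],[0,0,0,0,0,0,100]]';python3 -c "
from h import *
need([*GRIP,.088])"
```

```text
time_s: 7.0
tcp_pos: [0.4512, 0.1931, 0.1585]
eef_rot: [135.5, 89.9, -151.0]
contact_force: [0.5, -0.3, -0.0]
gripper_width: 0.0508
t 7.0 tcp [0.4512 0.1931 0.1585] F [ 0.5 -0.3 -0. ] w 0.0508 turn [-0.002 -0.002 -0.001] shift cm [ 7.05 -0.15 -1.15]
```

```bash
python3 -m creep '[[0,0,0,0,-0.15,-1.15,100],[0,0,0,2,0,0,100],[0,0,0,3,0,0,100],[0,0,0,1.5,0,0,100],[0,0,0,0.5,0,0,100],[0,0,0,0,0,0,100]]';python3 -c "
from h import *
need([*GRIP,.088])"
```

```text
time_s: 7.6
tcp_pos: [0.4516, 0.1857, 0.088]
eef_rot: [154.5, 89.9, -131.8]
contact_force: [-0.2, -0.6, 0.4]
gripper_width: 0.0873
t 7.6 tcp [0.4516 0.1857 0.088 ] F [-0.2 -0.6  0.4] w 0.0873 turn [ 0.001 -0.002 -0.001] shift cm [-0.    0.1  -0.45]
```

```bash
python3 -m creep '[[0,0,0,0,0.1,-0.45,100],[0,0,0,0,0,0,60],[0,0,0,0,0,0,20],[0,0,0,0,0,0,0],[0,0,0,0,0,0,0],[0,0,0,0,0,0,0],[0,0,0,0,0,0,0],[0,0,0,0,0,0,0]]' 50;python3 -c "
from h import *
need([*GRIP,.088])"
```

```text
time_s: 8.4
tcp_pos: [0.4497, 0.1822, 0.0885]
eef_rot: [145.0, 90.0, -141.3]
contact_force: [0.1, -0.1, -0.3]
gripper_width: 0.0369
t 8.4 tcp [0.4497 0.1822 0.0885] F [ 0.1 -0.1 -0.3] w 0.0369 turn [ 0.001 -0.    -0.   ] shift cm [ 0.05  0.02 -0.07]
```

```bash
python3 -m creep '[[0,0,0,0,0,0,0],[0,0,0,0,0,0,0],[0,0,0,0,0,0,0],[0,0,0,0,0,0,0]]' 50;python3 -c "
from h import *
s=r.get_state();print(s['moment'],s['joints'].round(1));need([*GRIP,.088])"
```

```text
time_s: 8.8
tcp_pos: [0.4497, 0.1821, 0.0885]
eef_rot: [139.0, 90.0, -147.2]
contact_force: [-0.2, 0.5, 0.1]
gripper_width: 0.0238
[ 0.17673088 -0.00242805 -0.06098337] [ 45.3  10.8 -33.3  -0.  -45.8 -61.6]
t 8.8 tcp [0.4497 0.1821 0.0885] F [-0.2  0.5  0.1] w 0.0238 turn [ 0. -0. -0.] shift cm [ 0.05  0.01 -0.06]
```

```bash
python3 -m creep '[[0,0,0,-0.5,0,0,0],[0,0,0,-1.5,0,0,0],[0,0,0,-3,0,0,0],[0,0,0,-3,0,0,0],[0,0,0,-3,0,0,0],[0,0,0,-3,0,0,0],[0,0,0,-1,0,0,0],[0,0,0,0,0,0,0]]';python3 -c "
from h import *
s=r.get_state();print(s['moment'],s['joints'].round(1));need([*STEM,.23])"
```

```text
time_s: 9.6
tcp_pos: [0.4499, 0.1825, 0.2393]
eef_rot: [-21.5, 89.9, 52.3]
contact_force: [-0.7, 0.4, -5.5]
gripper_width: 0.0239
[ 0.05265339 -0.0945747  -0.05673743] [ 45.3   1.8 -21.4  -0.  -66.7 -61.6]
t 9.6 tcp [0.4499 0.1825 0.2393] F [-0.7  0.4 -5.5] w 0.0239 turn [0.    0.002 0.001] shift cm [  0.93 -12.99 -31.21]
```

```bash
python3 -m creep '[[0,0,0,0,-0.5,-1.2,0],[0,0,0,0,-1.2,-3,0],[0,0,0,0,-1.6,-4,0],[0,0,0,0,-1.6,-4,0],[0,0,0,0,-1.6,-4,0],[0,0,0,0,-1.6,-4,0],[0,0,0,0,-1.6,-4,0],[0,0,0,0,-1.6,-4,0]]';python3 -m creep '[[0,0,0,0,-1,-2,0],[0,0,0,0,-0.5,-1,0],[0,0,0,0,0,0,0],[0,0,0,0,0,0,0]]'
python3 - <<'E'
from h import *
need([*STEM,.23])
for n in ("top","side"):
    im,d=r.capture(n); cv2.imwrite(n+'4.png',im); W=cloud(n,d)
    np.save(n+'4.npy',d)
b=cv2.resize(cv2.imread('side4.png')[150:290,250:390],None,fx=4,fy=4,interpolation=cv2.INTER_CUBIC)
cv2.imwrite('pics/s4.png',b)
E
```

```text
time_s: 10.4
tcp_pos: [0.4776, -0.1224, 0.2364]
eef_rot: [105.2, 89.8, 178.9]
contact_force: [-0.0, -0.1, -4.0]
gripper_width: 0.0239
time_s: 10.8
tcp_pos: [0.4845, -0.153, 0.2374]
eef_rot: [96.1, 89.9, 169.7]
contact_force: [0.8, 0.4, -4.8]
gripper_width: 0.0237
t 10.8 tcp [ 0.4845 -0.153   0.2374] F [ 0.8  0.4 -4.8] w 0.0237 turn [-0.    -0.    -0.002] shift cm [ 0.74 -0.26  0.01]
```

View pics/s4.png

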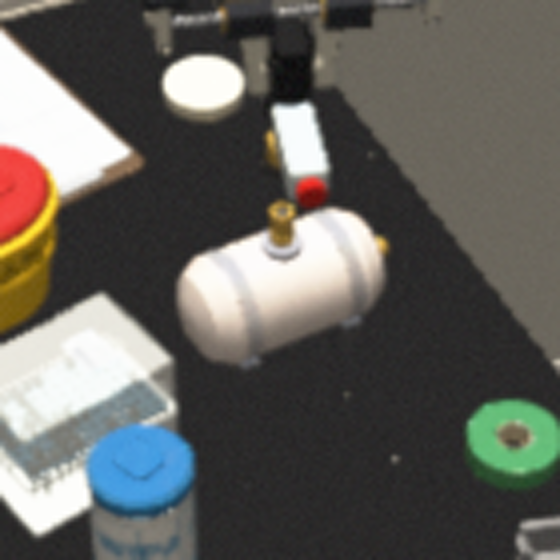

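The crop shows the gauge above and behind the stem with its knob still in at (312,190), and the stem top at (282,212). I'll check alignment using this camera alone.

Run:
```python
from h import *
t=r.get_state()['tcp_pos']
for n,st in (("side",(.487,-.152)),("top",(.4866,-.1553))):
    W=cloud(n,np.load(n+'4.npy')); i=cv2.imread(n+'4.png').astype(int)
    near=np.hypot(W[...,0]-t[0],W[...,1]-t[1])<.13
    red=(i[...,2]>120)&(i[...,1]<70)&(i[...,0]<70)&near&(W[...,2]>.17); P=W[red]
    if len(P): print(n,'knob',len(P),P.mean(0).round(4), 'u,v',((P.mean(0)[:2]-st)@U).round(4),((P.mean(0)[:2]-st)@V).round(4))
    b=near&(abs(W[...,2]-(t[2]+.019-.025))<.005)&(i.min(-1)>140); P=W[b]
    if len(P)>20:
        q=cv2.minAreaRect((P[:,:2]*1000).astype(np.float32)); c=np.array(q[0])/1000; v=(P[:,:2]-st)@V;u=(P[:,:2]-st)@U
        print(n,'barreltop',len(P),q,'v range',np.percentile(v,[2,98]).round(4),'u',np.percentile(u,[2,98]).round(4),'z',np.median(P[:,2]))
    ch=near&(W[...,2]<t[2]-.045)&(W[...,2]>t[2]-.085)&(i[...,2]-i[...,0]>40)&(i[...,1]>50); P=W[ch]
    if len(P): print('chuck?',len(P),P.mean(0).round(4),P.min(0).round(3),P.max(0).round(3),'uv',((P.mean(0)[:2]-st)@U).round(4),((P.mean(0)[:2]-st)@V).round(4))
print(((t[:2]-STEM)@U).round(4),((t[:2]-STEM)@V).round(4))
```

```text
side knob 19 [ 0.5091 -0.0667  0.225 ] u,v 0.088 0.0027
side barreltop 169 ((496.9936828613281, -106.17890930175781), (67.45872497558594, 25.675748825073242), 74.32645416259766) v range [-0.0092  0.0151] u [0.0159 0.0787] z 0.2309559180925973
chuck? 13 [ 0.4957 -0.1484  0.1864] [ 0.493 -0.157  0.177] [ 0.497 -0.142  0.193] uv 0.0059 -0.0073
top knob 6 [ 0.4987 -0.1967  0.6748] u,v -0.0363 -0.0232
0.0006 0.0024
```

```bash
python3 -m creep '[[0,0,0,0,-0.25,0,0],[0,0,0,1.5,0,0,0],[0,0,0,1.5,0,0,0],[0,0,0,0,0,0,0]]';python3 -m creep '[[0,0,0,0.8,0,0,0],[0,0,0,0.8,0,0,0],[0,0,0,0.8,0,0,0],[0,0,0,0,0,0,0]]';python3 -c "
from h import *
s=r.get_state();print(s['moment'].round(2));need([*STEM,.175])"
```

```text
time_s: 11.3
tcp_pos: [0.4865, -0.1531, 0.2068]
eef_rot: [96.9, 89.8, 170.7]
contact_force: [-0.5, 0.1, -4.0]
gripper_width: 0.0237
time_s: 11.7
tcp_pos: [0.4868, -0.1538, 0.1834]
eef_rot: [99.7, 89.9, 173.4]
contact_force: [0.7, -0.9, -4.3]
gripper_width: 0.0239
[-0.    0.05 -0.  ]
t 11.7 tcp [ 0.4868 -0.1538  0.1834] F [ 0.7 -0.9 -4.3] w 0.0239 turn [ 0.    -0.    -0.002] shift cm [ 0.84 -0.01  0.02]
```

Mouth is over the stem with no side force. I'll continue gently.

```bash
python3 -m creep '[[0,0,0,0.4,0,0,0],[0,0,0,0.4,0,0,0],[0,0,0,0,0,0,0]]' 60;python3 -m creep '[[0,0,0,0.3,0,0,0],[0,0,0,0,0,0,0]]';python3 -m creep '[[0,0,0,0.3,0,0,0],[0,0,0,0,0,0,0]]';python3 -c "
from h import *
s=r.get_state();print(s['moment'].round(2));need([*STEM,.162])"
```

```text
time_s: 12.0
tcp_pos: [0.4873, -0.1539, 0.1761]
eef_rot: [98.3, 90.0, 172.1]
contact_force: [-0.1, 0.2, -4.3]
gripper_width: 0.0238
time_s: 12.2
tcp_pos: [0.4879, -0.154, 0.1738]
eef_rot: [-95.7, 90.0, -21.9]
contact_force: [-0.8, -0.1, 0.8]
gripper_width: 0.0234
time_s: 12.4
tcp_pos: [0.4879, -0.154, 0.171]
eef_rot: [-94.4, 89.9, -20.7]
contact_force: [-0.6, -0.3, 2.4]
gripper_width: 0.0237
[0.18 0.3  0.  ]
t 12.4 tcp [ 0.4879 -0.154   0.171 ] F [-0.6 -0.3  2.4] w 0.0237 turn [ 0.001 -0.     0.001] shift cm [0.9  0.1  0.01]
```

```bash
python3 -m creep '[[0,0,0,0.3,0,0,0],[0,0,0,0.3,0,0,0],[0,0,0,0,0,0,0]]';python3 -m creep '[[0,0,0,0.2,0,0,0],[0,0,0,0,0,0,0]]';python3 -m creep '[[0,0,0,0.2,0,0,0],[0,0,0,0,0,0,0]]';python3 -c "
from h import *
s=r.get_state();print(s['moment'].round(2));need([*STEM,.162])"
```

```text
time_s: 12.7
tcp_pos: [0.488, -0.154, 0.1652]
eef_rot: [-92.6, 89.9, -18.9]
contact_force: [-1.5, 0.5, 5.7]
gripper_width: 0.0233
time_s: 12.9
tcp_pos: [0.488, -0.154, 0.1634]
eef_rot: [-94.4, 89.9, -20.7]
contact_force: [-2.7, 1.7, 6.2]
gripper_width: 0.0238
time_s: 13.1
tcp_pos: [0.4881, -0.1541, 0.1623]
eef_rot: [-97.8, 89.9, -24.0]
contact_force: [-5.7, 2.8, 14.0]
gripper_width: 0.0237
[1.09 2.1  0.03]
t 13.1 tcp [ 0.4881 -0.1541  0.1623] F [-5.7  2.8 14. ] w 0.0237 turn [ 0.001 -0.     0.002] shift cm [0.03 0.12 0.01]
```

Near the stop, with some side force. I'll ease 1 mm sideways in the direction of the force and press firmly home.

```bash
python3 -m creep '[[0,0,0,0,0.12,0,0],[0,0,0,0.15,0,0,0],[0,0,0,0,0,0,0]]';python3 -m creep '[[0,0,0,0.15,0,0,0],[0,0,0,0,0,0,0],[0,0,0,0,0,0,0]]';python3 - <<'E'
from h import *
s=r.get_state();print(s['moment'].round(2));need([*STEM,.162])
for n in ("side",):
    im,d=r.capture(n); W=cloud(n,d)
    i=im.astype(int); red=(i[...,2]>120)&(i[...,1]<70)&(i[...,0]<70)&(np.hypot(W[...,0]-.52,W[...,1]+.04)<.08); P=W[red]; print(len(P),P.mean(0),((P.mean(0)[:2]-[.487,-.152])@U))
E
```

```text
time_s: 13.4
tcp_pos: [0.488, -0.154, 0.1622]
eef_rot: [-93.7, 89.8, -19.9]
contact_force: [-5.4, 2.4, 22.0]
gripper_width: 0.0238
time_s: 13.7
tcp_pos: [0.488, -0.1541, 0.162]
eef_rot: [-93.8, 89.7, -20.0]
contact_force: [-9.9, 5.2, 33.9]
gripper_width: 0.0241
[ 2.19  4.2  -0.03]
t 13.7 tcp [ 0.488  -0.1541  0.162 ] F [-9.9  5.2 33.9] w 0.0241 turn [ 0.002 -0.     0.005] shift cm [0.   0.11 0.02]
12 [ 0.51972687 -0.04125516  0.14830335] 0.11547883088733932
```

Chuck is hard home: 34 N with no further travel, and the rod out by about 27 mm. Now lift off.

```bash
python3 -m creep '[[0,0,0,-0.4,0,0,0],[0,0,0,-0.4,0,0,0],[0,0,0,-0.8,0,0,0],[0,0,0,-1,0,0,0],[0,0,0,-1.5,0,0,0],[0,0,0,-2,0,0,0],[0,0,0,-2,0,0,0],[0,0,0,0,0,0,0]]';python3 - <<'E'
from h import *
s=r.get_state();print(s['moment'].round(2));C=GRIP+U*.003;need([*C,.24])
im,d=r.capture('side'); W=cloud('side',d);t=s['tcp_pos']; i=im.astype(int); cv2.imwrite('side5.png',im)
near=np.hypot(W[...,0]-t[0],W[...,1]-t[1])<.15
red=(i[...,2]>120)&(i[...,1]<70)&(i[...,0]<70)&near; P=W[red]; print('knob',len(P),P.mean(0)-t,((P.mean(0)-t)[:2]@U))
b=near&(abs(W[...,2]-(t[2]+.019-.025))<.008)&(i.min(-1)>140); P=W[b]
u=(P-t)[:,:2]@U;v=(P-t)[:,:2]@V; k=(u<.08)&(abs(v)<.02); A=np.c_[u,v,np.ones(len(u))][k]; print('barrel',k.sum(),'v',np.percentile(v[k],[2,98]).round(4),'slopes/zoff',np.linalg.lstsq(A,(P[:,2]-t[2])[k],rcond=None)[0].round(4), 'axis', np.polyfit(u[k],v[k],1).round(4))
E
```

```text
time_s: 14.55
tcp_pos: [0.4873, -0.1535, 0.2407]
eef_rot: [-72.6, 89.8, 1.1]
contact_force: [-0.1, -0.9, -3.4]
gripper_width: 0.0239
[ 0.02 -0.19  0.01]
t 14.55 tcp [ 0.4873 -0.1535  0.2407] F [-0.1 -0.9 -3.4] w 0.0239 turn [0.001 0.001 0.003] shift cm [ 0.07 13.04 31.4 ]
knob 20 [ 0.02610505  0.10108607 -0.0247604 ] 0.10434976163243824
barrel 173 v [-0.0111  0.0132] slopes/zoff [-0.0032 -0.0034 -0.0069] axis [0.0024 0.0008]
```

The gauge is level and hasn't slipped, but the knob measurement changed, so I'll look.

Run:
```python
from h import *
im,d=r.capture('side');W=cloud('side',d);t=r.get_state()['tcp_pos']
i=im.astype(int); red=(i[...,2]>110)&(i[...,1]<80)&(i[...,0]<80)
n,l,st,c=cv2.connectedComponentsWithStats(red.astype(np.uint8))
for k in range(1,n):
    if st[k,4]>5: P=W[l==k]; print(st[k],np.nanmean(P,0).round(4),(((P-t)[:,:2]@U).round(3))[:30])
p=lambda a:proj('side',t+[*(U*a),-.019])
print(p(.091),p(.118),proj('side',t+[*(U*.08),-.019]))
cv2.imwrite('pics/s6.png',cv2.resize(im[140:240,280:370],None,fx=6,fy=6,interpolation=cv2.INTER_CUBIC))
```

```text
[223 187  39  26 752] [ 0.6716 -0.2747  0.1039] [-0.117 -0.117 -0.116 -0.115    nan -0.111 -0.108 -0.108 -0.114 -0.115
 -0.114 -0.118 -0.111 -0.115 -0.11  -0.11  -0.113 -0.112 -0.117 -0.112
 -0.114 -0.11  -0.103 -0.106 -0.106 -0.103 -0.103 -0.108 -0.109 -0.104]
[325 201   7   7  26] [ 0.5095 -0.0588  0.2073] [-0.132 -0.125  0.113  0.113  0.11   0.112  0.115  0.117  0.116  0.12
  0.113  0.118  0.113  0.115  0.12   0.119  0.115  0.112  0.116  0.118
  0.118  0.118  0.119  0.121  0.12   0.116]
[185 347  32  29 688] [0.9329 0.2119 0.1696] [0.337 0.448 0.447 0.448 0.449 0.448 0.448 0.339 0.448 0.449 0.448 0.447
 0.45  0.451 0.45  0.452 0.45  0.45  0.452 0.452 0.342 0.448 0.449 0.451
 0.451 0.449 0.45  0.449 0.452 0.451]
[317 390   6   5  17] [0.7225 0.3305 0.0707] [0.527 0.527 0.529 0.531 0.525 0.527 0.534 0.532 0.535 0.529 0.525 0.535
 0.537 0.531 0.532 0.534 0.532]
[326.32036522 198.83585479] [328.23799752 206.11770428] [325.55412439 195.92619872]
```

View pics/s6.png

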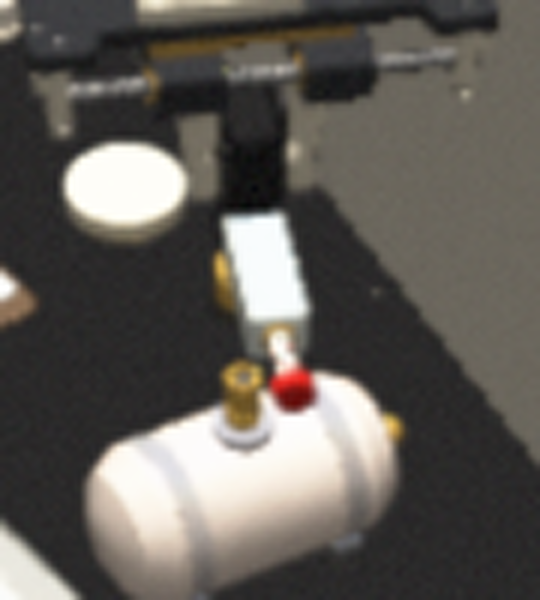

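The rod is clearly out, with the knob at (292,388) and white rod behind it. The odd value came from depth outliers on the edge pixels, and the knob is really at about 0.117 m. I'll go back to the cradle.

```bash
python3 -m creep '[[0,0,0,0,0.5,1.2,0],[0,0,0,0,1.2,3,0],[0,0,0,0,1.6,4,0],[0,0,0,0,1.6,4,0],[0,0,0,0,1.6,4,0],[0,0,0,0,1.6,4,0],[0,0,0,0,1.6,4,0],[0,0,0,0,1.6,3.5,0]]';python3 -m creep '[[0,0,0,0,1,2,0],[0,0,0,0,0.6,1.2,0],[0,0,0,0,0,0,0],[0,0,0,0,0,0,0]]'; python3 -c "
from h import *
need([*(GRIP+U*.003),.0885]);need([.4497+.0008,.1821+.0029,.0885],73.7)"
```

```text
time_s: 15.45
tcp_pos: [0.4541, 0.146, 0.2373]
eef_rot: [128.9, 89.9, -157.3]
contact_force: [1.5, 0.5, -3.7]
gripper_width: 0.0238
time_s: 15.85
tcp_pos: [0.4486, 0.1789, 0.2378]
eef_rot: [145.4, 89.9, -140.9]
contact_force: [0.5, -0.4, -3.9]
gripper_width: 0.0241
t 15.85 tcp [0.4486 0.1789 0.2378] F [ 0.5 -0.4 -3.9] w 0.0241 turn [ 0.001 -0.001 -0.001] shift cm [14.93 -0.    0.59]
t 15.85 tcp [0.4486 0.1789 0.2378] F [ 0.5 -0.4 -3.9] w 0.0241 turn [ 0.001 -0.001 -0.001] shift cm [ 1.493e+01 -1.000e-02  6.400e-01]
```

```bash
python3 -m creep '[[0,0,0,0,0,0.6,0],[0,0,0,2,0,0,0],[0,0,0,3,0,0,0],[0,0,0,3,0,0,0],[0,0,0,2,0,0,0],[0,0,0,1,0,0,0],[0,0,0,0,0,0,0],[0,0,0,0,0,0,0]]'; python3 -c "
from h import *
need([.4497+.0008,.1821+.0029,.0885],73.7)"
```

```text
time_s: 16.65
tcp_pos: [0.4516, 0.1851, 0.1294]
eef_rot: [-53.5, 89.9, 20.2]
contact_force: [0.6, -0.4, -3.3]
gripper_width: 0.0236
t 16.65 tcp [0.4516 0.1851 0.1294] F [ 0.6 -0.4 -3.3] w 0.0236 turn [0.    0.001 0.001] shift cm [ 4.09  0.11 -0.04]
```

```bash
python3 -m creep '[[0,0,0,1,0.1,0,0],[0,0,0,1,0,0,0],[0,0,0,0.7,0,0,0],[0,0,0,0,0,0,0]]'; python3 -m creep '[[0,0,0,0.5,0,0,0],[0,0,0,0.5,0,0,0],[0,0,0,0.3,0,0,0],[0,0,0,0,0,0,0]]';python3 -c "
from h import *
need([.4497+.0008,.1821+.0029,.0885],73.7)"
```

```text
time_s: 17.05
tcp_pos: [0.4492, 0.1847, 0.1004]
eef_rot: [146.3, 89.9, -140.0]
contact_force: [-0.5, -0.3, -4.3]
gripper_width: 0.0237
time_s: 17.45
tcp_pos: [0.45, 0.1853, 0.0886]
eef_rot: [-107.9, 90.0, -34.1]
contact_force: [-0.4, -0.5, -2.7]
gripper_width: 0.0238
t 17.45 tcp [0.45   0.1853 0.0886] F [-0.4 -0.5 -2.7] w 0.0238 turn [ 0.001 -0.     0.   ] shift cm [ 0.01 -0.06 -0.02]
```

```bash
python3 -m creep '[[0,0,0,0.08,0,0,0],[0,0,0,0,0,0,0]]'; python3 -m creep '[[0,0,0,0,0,0,40],[0,0,0,0,0,0,70],[0,0,0,0,0,0,100],[0,0,0,0,0,0,100],[0,0,0,0,0,0,100],[0,0,0,0,0,0,100],[0,0,0,0,0,0,100],[0,0,0,0,0,0,100]]'
```

```text
time_s: 17.65
tcp_pos: [0.45, 0.1853, 0.0885]
eef_rot: [-51.0, 90.0, 22.7]
contact_force: [-4.1, -0.0, 5.6]
gripper_width: 0.0235
time_s: 18.45
tcp_pos: [0.4499, 0.1852, 0.0877]
eef_rot: [157.0, 90.0, -129.3]
contact_force: [-0.2, 0.4, 0.2]
gripper_width: 0.0821
```

```bash
python3 -m creep '[[0,0,0,-1,0,0,100],[0,0,0,-3,0,0,100],[0,0,0,-4,0,0,100],[0,0,0,-4,0,0,100],[0,0,0,-3,0,0,100],[0,0,0,-1,0,-4,100],[0,0,0,0,0,-4,100],[0,0,0,0,0,-4,100]]'; python3 -m creep '[[0,0,0,0,0,-4,100],[0,0,0,0,0,-4,100],[0,0,0,0,0,-4,100],[0,0,0,0,0,-3,100],[0,0,0,0,0,0,100],[0,0,0,0,0,0,100]]'
python3 - <<'E'
from h import *
need([.45,.185,.0885])
for n in ("top","side"):
    im,d=r.capture(n); cv2.imwrite(n+'9.png',im); W=cloud(n,d)
    P=W[(np.hypot(W[...,0]-.45,W[...,1]-.185)<.05)&(W[...,2]>.12)&(W[...,2]<.14)]
    if len(P)>20: print(n,'grip',len(P),P.mean(0).round(4))
    i=im.astype(int); red=(i[...,2]>120)&(i[...,1]<75)&(i[...,0]<75)&(np.hypot(W[...,0]-.475,W[...,1]-.28)<.06); K=W[red]
    if len(K): print('knob',len(K),np.median(K,0).round(4),'dist',((np.median(K,0)-P.mean(0))[:2]@U).round(4))
    b=(abs(W[...,2]-.082)<.006)&(np.hypot(W[...,0]-.46,W[...,1]-.21)<.12)&(i.min(-1)>140);Q=W[b];A=np.c_[Q[:,:2]@U,Q[:,:2]@V,np.ones(len(Q))];print('barrel z',np.median(Q[:,2]),'slope',np.linalg.lstsq(A,Q[:,2],rcond=None)[0].round(3))
    for q in ("tape_mid","wipe_mid","petri_mid"):
        L=r.masks_of(q,n)
        if L: p=W[L[0]['pixels']]; print(q,round(L[0]['score'],2),np.nanmedian(p,axis=0).round(3))
a=cv2.imread('top9.png'); b=cv2.imread('side9.png')
a=cv2.resize(a[240:310,130:240],None,fx=4,fy=4); b=cv2.resize(b[260:360,370:430],None,fy=4,fx=4)
cv2.imwrite('pics/f.png',np.hstack([cv2.copyMakeBorder(a,0,120,0,0,0),b]))
E
```

```text
time_s: 19.25
tcp_pos: [0.4158, 0.069, 0.249]
eef_rot: [-41.5, 89.9, 32.3]
contact_force: [0.6, -1.6, 0.7]
gripper_width: 0.088
time_s: 19.85
tcp_pos: [0.3741, -0.0745, 0.2485]
eef_rot: [-57.3, 89.9, 16.3]
contact_force: [0.1, 0.2, 0.6]
gripper_width: 0.0876
t 19.85 tcp [ 0.3741 -0.0745  0.2485] F [0.1 0.2 0.6] w 0.0876 turn [-0.001  0.001  0.001] shift cm [16.    0.   27.03]
top grip 226 [0.4497 0.1816 0.1293]
knob 32 [0.4813 0.2921 0.077 ] dist 0.115
barrel z 0.08186682652402677 slope [ 0.003 -0.013  0.076]
wipe_mid 0.91 [0.653 0.005 0.12 ]
petri_mid 0.88 [ 0.425 -0.423  0.017]
side grip 151 [0.4513 0.1888 0.1286]
knob 25 [0.4839 0.2972 0.0759] dist 0.1132
barrel z 0.08168470515235371 slope [-0.004  0.032  0.095]
tape_mid 0.69 [0.392 0.023 0.018]
wipe_mid 0.8 [0.672 0.032 0.095]
petri_mid 0.7 [ 0.427 -0.415  0.016]
```

View pics/f.png

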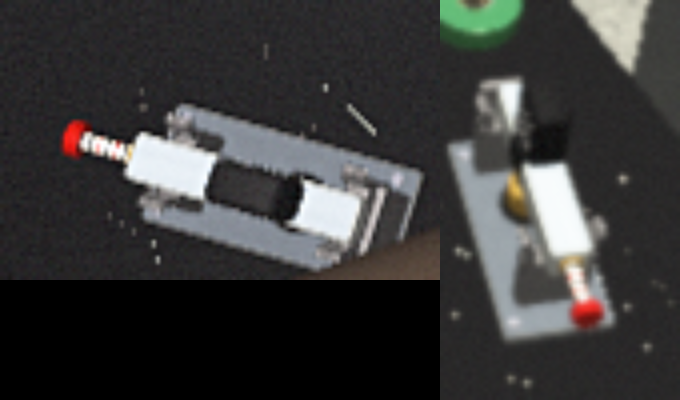

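The gauge lies level in its cradle, barrel on both saddles and grip free. The rod stands out, with its knob at (75,138) in the left crop and (587,312) in the right crop. All the bystanders are where they were.

```bash
python3 -c "
from plant import r
print(r.close_job())"
```

```text
the job is handed in; nothing more can be done
None
```

I took the pressure reading and handed the job in at about 20 s of the 59 s allowed. The gauge is back in its cradle, released, with its rod standing out at the new reading. `close_job` gives no verdict.

- **Clearing the old reading:** I pushed the red knob in with closed fingers. The barrel slid back to its end stop, and the push then met 9.6 N with no further travel. The knob was about 88 mm from the grip.
- **Taking the reading:** I lifted the gauge by its grip and pressed the chuck straight down on the stem. The tool went 12 mm past first contact and stopped hard at 34 N. About 10 N of side force also built up during the press, and a 1 mm sideways move to ease it had no visible effect.
- **Last checks:** The gauge lies level, with the barrel top at 82 mm as before. The rod stands out about 25–27 mm, judged from the cameras. The tape, tub and petri dish are where they started.

**Disagreements:**
- The two cameras differ by 5–7 mm in y. I used their mean, which agreed with the contact positions.
- One knob measurement after lifting off looked about 13 mm short. It came from stray depth pixels, and a second look confirmed the rod was out.
- The top camera missed the tape in the last check, so only the side camera confirmed it hadn't moved.

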